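# Lay out a door-hinge kit for inspection at the tram yard

## Task

Lay out the hinge kit on the grey inspection board: the twin-lug bracket flat inside the blue pad and the single-lug bracket flat inside the white pad, each with its long side along the pad's long side; the green spacer disc flat on the board midway between the two pads, and the brass adapter standing upright, square drive up, centred on top of the spacer. Stand the flanged hinge pin upright on the board's white centre line, 65 mm (centre to centre) behind the spacer, towards the red-striped edge. Do not disturb the yellow bin or the copper shoe horn.

Things in the scene. Friction and masses are not known exactly. Their poses are not given: they have to be found in the camera images.
- board: Fixed grey inspection board, 170 x 330 x 6 mm thick, on the table; place and yaw vary. Origin on its underside (top 6 mm above), midway between the pads. x runs along the thin white centre line to the far, red-striped edge, 110 mm from the origin (near edge 60 mm); y left along the row of pads, 165 mm to each end.
- blue_pad: Fixed blue pad on the board, 90 mm (along its x) x 66 mm (y) x 2 mm thick, its top 8 mm above the table. Origin at the centre of its underside; x parallel to the board's x. Its centre is 110 mm from the board's origin, at the left or the right end of the row.
- white_pad: Fixed white pad of the same size, likewise, at the other end of the row.
- twin_bracket: Loose galvanised hinge bracket with TWO upright parallel lugs: base plate 70 mm (x) x 50 mm (y) x 5 mm; the lugs stand in its middle, each 8 mm thick, 30 mm long along x, rounded on top, 42 mm above the underside; 34 mm over both outer faces across y (18 mm gap), the width to grip. About 0.22 kg. Origin at the centre of the underside, z up.
- single_bracket: Loose galvanised hinge bracket with ONE upright lug: same base plate 70 x 50 x 5 mm; lug in the middle, 14 mm thick across y, 30 mm long along x, rounded on top, 42 mm above the underside. About 0.22 kg. Origin at the centre of the underside, z up.
- spacer: Loose green plastic spacer disc, 54 mm diameter, 24 mm high, lying flat. About 0.08 kg. Origin at the centre of its underside.
- adapter: Loose dull brass torque adapter standing upright: round body 36 mm diameter and 26 mm high, then a 4 mm taper and a 12.7 mm square drive on top, 42 mm high in all. About 0.24 kg. Origin at the centre of its flat underside.
- pin: Loose steel hinge pin standing upright on a round flange 32 mm in diameter and 6 mm thick; shaft 16 mm diameter, orange top, 60 mm high in all. About 0.12 kg. Origin at the centre of the flange's underside.
- bin: Bystander: closed yellow plastic parts bin with a black snap latch, 145 x 190 x 76 mm high, 1.6 kg, loose. Origin at the centre of its underside. Leave alone.
- shoe_horn: Bystander: chipped copper shoe horn lying flat, about 175 mm long (x, wide end +x), 40 mm wide, 10 mm high, loose. Origin on its underside, 75 mm from the wide end. Leave alone.
Mind the look-alikes: they are no part of the job. Leave any brown or pink look-alike of the twin_bracket alone. What is shaped like the single_bracket but brown is not meant.

How it is judged:
By the outcome, as a careful person would: the job done as asked, in the order asked, and still so for the second after the job is handed in, with the robot touching nothing.
It also fails if it takes over 128 s, if anything falls off the work surface, if the arm or the gripper's body presses on something with over 40 N, if the wrist force passes 120 N, or if a joint passes its speed limit or range.

## Robot

A 6-joint arm with a two-finger parallel gripper is mounted at the origin on the work surface. World frame = base frame: x ahead of the robot, y to its left, z up, the work surface at z = 0. Lengths are in m, angles in rad, forces in N, time in s.
With the tool pointing down it reaches from about 0.275 to 1 m from the base axis. Payload 8.4 kg.
Tool frame: the origin (TCP) lies at the very end of the fingers, on their centre line; the grasp point (between the pads) lies 19 mm behind it; z points along the fingers, y is the line along which they close (so a half turn about z gives the same grasp; the last joint's range is limited). The gripper opens to 85 mm and grips with 20 to 120 N. Pads are 22 mm wide; open, the fingers measure 114 mm over their backs; the gripper's body (76 mm by 85 mm) begins 54 mm behind the grasp point. The pads swing forward as they close: fully open they stand 13 mm farther back than shut.
Start: joints at [-1.138, 0.353, 1.633, -0, 1.155, -0.002], TCP at [0.263, -0.567, 0.231] pointing down, gripper open.
Joint ranges: [-2.63, 2.63], [-0.92, 2.1], [0.06, 2.66], [-1.3, 4.44], [0, 2.69], [-3.02, 3.02]. Speed limits (rad/s): [2.22, 2.22, 2.79, 3.14, 3.14, 3.14].

## Interface

Orientations are given as a unit quaternion [w, x, y, z].
In Python, from workcell import robot gives the robot as it stands. Calls block until the motion is done:
- robot.goto(position, orientation): joint-space move of the TCP to a pose.
- robot.move_straight(position, rot=None, rate=0.15, max_force=None): straight line of the TCP; rot=None keeps the orientation; rate is the mean speed in m/s. With max_force (N) it stops when the force on the tool has changed by that much, and returns True; else False.
- robot.set_joints(angles): joint-space move.
- robot.gripper_to(opening, effort=None): finger opening in m; effort is the grip in N (None keeps the last); returns when the fingers have stopped.
- robot.sleep(seconds).
- robot.ik(position, orientation): joint angles nearest the present ones, or None.
- robot.grab_frame(name): name is "side" or "top" or "wrist"; returns the picture (480x640x3 uint8, red, green, blue); there is no depth.
- robot.camera_params(name): a dict with "vfov" (degrees; the focal length in pixels is half the picture's height over the tangent of half this angle, whatever the lens; pixels are square), "cx", "cy" (the principal point, pixels), "position" and "attitude" of the camera in the world. Camera axes: x right, y down, z forward; pixel columns grow to the right and rows downward; lengths in m; the calibration is good to about 2 mm. The wrist camera is an equidistant fisheye: a pixel r from the principal point sees the ray r / f radians off the axis. A picture is of the moment at which its call begins: read the wrist's pose just before it. camera_params takes no time and is no camera call; for the wrist camera it gives the pose at the moment of the call.
A pose or a line that the arm cannot do raises robot.Unreachable and nothing moves.
- robot.job_done(): hands the job in; it is judged then, once.
Trained networks look in the newest picture that a camera, given by its name, has taken for a name from the list of things; names that differ only in an ending like _2 or _b are one class to them, and where a whole thing is asked for, a point or a joint stands for the part that bears it (a point fixed in the world has none). Each returns a list of dicts, best first, with "conf" (0 to 1); they miss things now and then, are a little off and sometimes report something else, mostly with a low value. They report only what shows in the picture. A call takes as long as a camera call. They do not tell look-alikes from the thing itself.
- robot.look_for(camera, name): "at" ([x, y, z] in m, in the coordinates of the camera as it stood for that picture, good to about 4 mm: the middle of the surface that is visible of it).
- robot.silhouettes(camera, name): "pixels" (480x640 bool, what is visible of it).
- robot.pinpoint(camera, name): "at" ([x, y, z] in m, in the coordinates of the camera as it stood for that picture, good to about 4 mm: a listed point, or the origin of a listed thing).
Readings, each from a call of its own:
- robot.current_time_s(): time.
- robot.current_joint_pos(): joint angles.
- robot.current_joint_velocities(): joint speeds.
- robot.current_joint_efforts(): joint torques, N m.
- robot.current_ee_pos(): TCP position.
- robot.current_tool_rot(): TCP orientation.
- robot.current_wrist_force(): force on the tool from outside, world axes, zero at the start.
- robot.current_moment(): the same for the moment, N m.
- robot.current_finger_gap(): finger opening in m.
- robot.current_gripper_force(): force on a finger pad.
Only numpy, scipy, OpenCV 4.12 (cv2) and the standard library are available. Lean on these libraries where they do the work, as an engineer would, in place of code of your own. Each camera call takes 0.05 s, during which the arm holds its last target. There are 200 camera calls.

## Working session

There is one attempt and no reset: what is moved stays moved. The work goes in short steps, each a Python script; the robot and the scene stay as the last script left them, time stands still between calls to the robot, and variables do not carry over. Pictures are saved under pics/ and viewed, at most 14 in all, crops included, and the job is handed in when it is done.

```bash
mkdir -p pics; ls; cat > h.py <<'E'
import numpy as np, cv2
from scipy.spatial.transform import Rotation as R
from workcell import robot
def save(im,n): cv2.imwrite('pics/'+n+'.png',cv2.cvtColor(np.ascontiguousarray(im),cv2.COLOR_RGB2BGR))
def rot(a):
    a=np.asarray(a,float)
    return a if a.shape==(3,3) else R.from_quat(a[[1,2,3,0]]).as_matrix()
def foc(c): return 240/np.tan(np.radians(c['vfov'])/2)
def ray(c,u,v,fish=False):
    f=foc(c); d=np.array([(u-c['cx'])/f,(v-c['cy'])/f,1.])
    if fish:
        r=np.hypot(d[0],d[1]); d=np.array([d[0]/r*np.sin(r),d[1]/r*np.sin(r),np.cos(r)]) if r>1e-9 else d
    return np.array(c['position']),rot(c['attitude'])@d
def atz(c,u,v,z,fish=False):
    p,d=ray(c,u,v,fish); return p+d*(z-p[2])/d[2]
def proj(c,P,fish=False):
    q=rot(c['attitude']).T@(np.array(P)-c['position']); f=foc(c)
    if fish:
        r=np.hypot(q[0],q[1]); t=np.arctan2(r,q[2])*f/max(r,1e-9); return c['cx']+q[0]*t,c['cy']+q[1]*t
    return c['cx']+f*q[0]/q[2],c['cy']+f*q[1]/q[2]
def world(c,a): return rot(c['attitude'])@np.array(a)+c['position']
E
python3 - <<'E'
from h import *
for n in('top','side'):
    save(robot.grab_frame(n),n+'0'); c=robot.camera_params(n); print(n,c)
    for o in 'board blue_pad white_pad twin_bracket single_bracket spacer adapter pin bin shoe_horn'.split():
        for d in robot.pinpoint(n,o)[:4]:
            w=world(c,d['at']); print(o,round(d['conf'],2),w.round(3),np.round(proj(c,w)))
print(robot.current_time_s(),robot.current_tool_rot(),robot.camera_params('wrist'))
E
```

```text
pics
top {'vfov': 43.49695960007035, 'cx': 311.0325606744198, 'cy': 227.01587446674776, 'position': array([0.27279883, 0.02009817, 1.43796964]), 'attitude': array([ 0.04776265, -0.69675227,  0.71329   , -0.05892695])}
board 0.81 [ 0.628 -0.017 -0.003] [314. 172.]
blue_pad 0.81 [ 0.628 -0.13   0.007] [360. 170.]
blue_pad 0.4 [ 0.625 -0.015 -0.003] [313. 173.]
white_pad 0.95 [0.626 0.091 0.008] [270. 173.]
twin_bracket 0.82 [0.307 0.225 0.002] [215. 306.]
twin_bracket 0.79 [0.533 0.229 0.002] [214. 212.]
twin_bracket 0.71 [0.426 0.157 0.001] [244. 255.]
twin_bracket 0.68 [ 0.422 -0.152 -0.001] [373. 254.]
single_bracket 0.97 [ 0.437  0.    -0.004] [309. 249.]
single_bracket 0.75 [ 0.383 -0.287  0.002] [430. 269.]
spacer 0.87 [ 0.424 -0.152 -0.003] [373. 254.]
spacer 0.59 [ 0.625 -0.127  0.003] [359. 172.]
spacer 0.42 [ 0.465 -0.344  0.002] [451. 235.]
adapter 0.78 [ 0.476  0.338 -0.004] [169. 237.]
pin 0.53 [ 0.463 -0.347  0.001] [452. 235.]
pin 0.52 [ 0.422 -0.15  -0.004] [372. 254.]
bin 0.79 [0.66  0.395 0.004] [145. 162.]
bin 0.62 [ 0.478  0.338 -0.003] [169. 236.]
shoe_horn 0.73 [ 
[... 605 characters left out ...]
et 0.85 [0.439 0.005 0.003] [354. 270.]
single_bracket 0.85 [ 0.377 -0.285  0.002] [448. 206.]
spacer 0.72 [ 0.42  -0.156 -0.003] [403. 231.]
adapter 0.91 [ 0.465  0.34  -0.001] [221. 388.]
pin 0.56 [ 0.459 -0.344 -0.001] [429. 181.]
pin 0.56 [ 0.467  0.341 -0.001] [220. 388.]
bin 0.96 [0.66  0.401 0.001] [121. 350.]
shoe_horn 0.68 [ 0.672 -0.376  0.002] [366. 146.]
shoe_horn 0.47 [ 0.463  0.339 -0.001] [223. 388.]
1.1 [-3.90626679e-06  9.76466171e-01  2.15670622e-01 -9.10319259e-06] {'vfov': 65.70646984690485, 'cx': 322.6060579078824, 'cy': 240.32306865263635, 'position': array([ 0.32504405, -0.53772965,  0.37329405]), 'attitude': array([ 0.11358289,  0.83518256, -0.53316805, -0.07280695])}
```

View pics/top0.png

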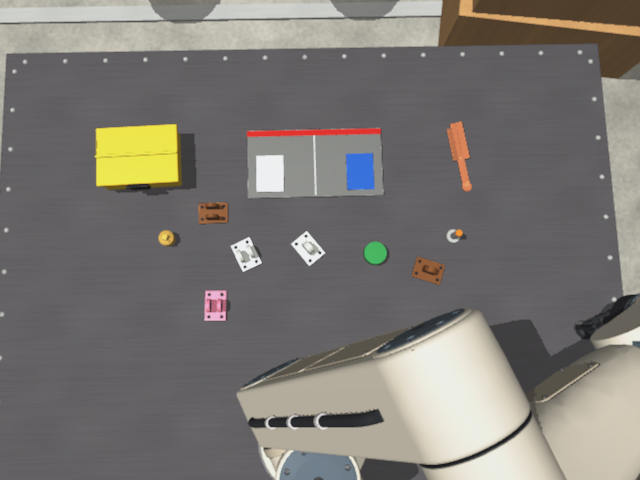

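View pics/side0.png

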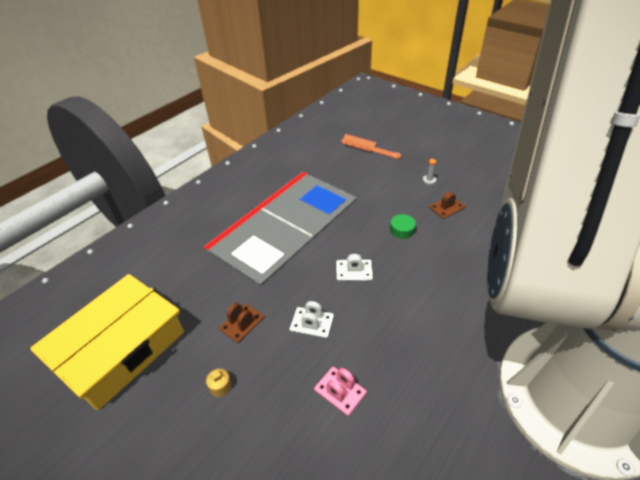

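Top view, what could be taken for what:
- **Twin bracket:** galvanised (246,254), with look-alikes brown (213,212) and pink (215,306).
- **Single bracket:** galvanised (308,249), with a brown look-alike at (429,270).
- **Only one of each:** spacer (375,253), adapter (166,238), pin (455,236).
- **Pads:** blue is on the right at (360,171), white on the left at (270,173).

I choose the two galvanised brackets. Next I measure from two wrist-camera positions.

```bash
cat >> h.py <<'E'
def down(h):  # tool pointing down, tool x heading h (rad)
    return [0,np.cos(h/2),np.sin(h/2),0]
E
python3 - <<'E'
from h import *
import pickle
c=robot.camera_params('wrist'); print('axis',rot(c['attitude'])[:,2])
out=[]
for i,p in enumerate([(0.40,0.13,0.30),(0.45,-0.10,0.30)]):
    robot.goto(p,down(0)); robot.sleep(0.3)
    c=robot.camera_params('wrist'); im=robot.grab_frame('wrist'); save(im,'w%d'%i)
    det={}
    for o in 'board blue_pad white_pad twin_bracket single_bracket spacer adapter pin'.split():
        L=robot.pinpoint('wrist',o); det[o]=[(d['conf'],world(c,d['at'])) for d in L]
        for d in L[:4]:
            w=world(c,d['at']); print(o,round(d['conf'],2),w.round(3),np.round(proj(c,w,True)))
    out.append((c,im,det)); print(robot.current_time_s(),robot.current_joint_pos().round(2) if hasattr(robot.current_joint_pos(),'round') else robot.current_joint_pos())
pickle.dump(out,open('w.pkl','wb'))
E
```

```text
axis [-0.24273173 -0.11208821 -0.96359615]
board 0.82 [ 0.625 -0.021  0.   ] [446.  21.]
blue_pad 0.75 [ 0.627 -0.128  0.003] [522.  32.]
white_pad 0.61 [0.625 0.094 0.006] [354.  12.]
white_pad 0.35 [0.445 0.005 0.   ] [427. 161.]
twin_bracket 0.85 [0.305 0.227 0.001] [248. 271.]
twin_bracket 0.76 [ 0.426  0.148 -0.004] [308. 175.]
twin_bracket 0.7 [ 0.53   0.23  -0.001] [239.  90.]
single_bracket 0.83 [ 0.442  0.006 -0.002] [425. 163.]
spacer 0.57 [ 0.423 -0.156 -0.001] [536. 184.]
adapter 0.58 [ 0.471  0.339 -0.   ] [157. 145.]
adapter 0.35 [ 0.422 -0.154  0.002] [536. 185.]
pin 0.56 [ 0.462 -0.345  0.004] [632. 168.]
pin 0.34 [ 0.441  0.008 -0.001] [424. 164.]
4.375 [ 0.31 -0.05  1.95  0.    1.23  1.88]
board 0.87 [ 0.629 -0.026  0.004] [261.  49.]
blue_pad 0.87 [ 0.625 -0.128  0.002] [348.  51.]
white_pad 0.57 [0.62  0.095 0.008] [164.  65.]
white_pad 0.5 [ 0.441  0.006 -0.003] [238. 204.]
twin_bracket 0.88 [ 0.529  0.231 -0.002] [ 82. 146.]
twin_bracket 0.75 [0.305 0.23  0.001] [102. 299.]
twin_bracket 0.57 [ 0.428  0.151 -0.003] [136. 216.]
twin_bracket 0.57 [ 0.66   0.398 -0.002] [ 5. 76.]
single_bracket 0.92 [ 0.381 -0.28  -0.   ] [462. 251.]
single_bracket 0.8 [ 0.443  0.007 -0.003] [238. 203.]
spacer 0.61 [ 0.42  -0.157 -0.001] [370. 221.]
adapter 0.65 [0.468 0.336 0.002] [ 33. 194.]
pin 0.94 [ 0.458 -0.345  0.004] [512. 195.]
6.0583 [-0.22  0.02  1.88 -0.    1.23  1.35]
```

View pics/w0.png

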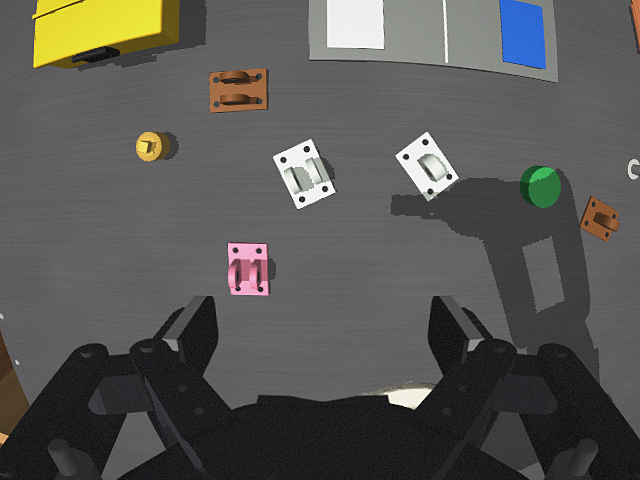

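```bash
python3 - <<'E'
import cv2,numpy as np
a=cv2.imread('pics/w0.png');b=cv2.imread('pics/w1.png')
t=lambda im,x,y:cv2.resize(im[y:y+90,x:x+120],(400,300),interpolation=cv2.INTER_CUBIC)
cv2.imwrite('pics/crop.png',np.vstack([np.hstack([t(a,248,130),t(a,365,118)]),np.hstack([t(b,178,160),t(b,452,150)])]))
E
```

```text
(no output)
```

View pics/crop.png

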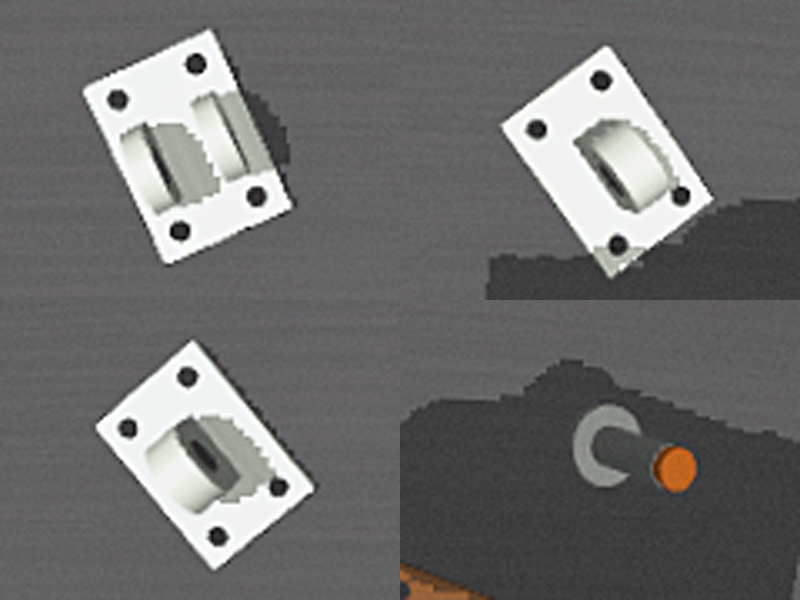

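The crop confirms the choice: the galvanised twin-lug at w0 (308,174) and the galvanised single-lug at w0 (428,165). The pin stands at w1 (512,195). Next I get precise geometry from both views.

```bash
cat > meas.py <<'E'
from h import *
def comp(mask,uv,rad=45):
    n,l,s,ce=cv2.connectedComponentsWithStats(mask.astype(np.uint8))
    ok=[i for i in range(1,n) if s[i,4]>25]
    if not ok: return None
    i=min(ok,key=lambda i:np.hypot(*(ce[i]-uv)))
    if np.hypot(*(ce[i]-uv))>rad: return None
    m=(l==i).astype(np.uint8)
    k=cv2.findContours(m,cv2.RETR_EXTERNAL,cv2.CHAIN_APPROX_NONE)[0][0][:,0,:].astype(float)
    return k
def toplane(c,k,z,fish=True): return np.array([atz(c,u,v,z,fish)[:2] for u,v in k])
def rect(c,k,z,fish=True):
    P=toplane(c,k,z,fish).astype(np.float32)
    (cx,cy),(w,h),a=cv2.minAreaRect(P*1000)
    if w<h: w,h,a=h,w,a+90
    a=(a+90)%180-90
    return np.array([cx,cy])/1000,(round(w,1),round(h,1)),np.radians(a)
def circ(c,k,z,fish=True):
    P=(toplane(c,k,z,fish)*1000).astype(np.float32)
    (cx,cy),(w,h),_=cv2.fitEllipse(P); return np.array([cx,cy])/1000,(round(w,1),round(h,1))
def tri(c1,p1,c2,p2,fish=(True,True)):
    o1,d1=ray(c1,*p1,fish[0]);o2,d2=ray(c2,*p2,fish[1])
    t=np.linalg.lstsq(np.c_[d1,-d2],o2-o1,rcond=None)[0]
    a,b=o1+t[0]*d1,o2+t[1]*d2; return (a+b)/2,np.linalg.norm(a-b)
def masks(im):
    r,g,b=[im[...,i].astype(int) for i in range(3)]
    sat=im.max(2).astype(int)-im.min(2)
    return dict(white=(im.min(2)>135)&(sat<25),blue=(b>r+60)&(b>g+40),green=(g>r+35)&(g>b+25),
      brass=(r>b+60)&(g>b+35),orange=(r>g+60)&(g>b+30),red=(r>g+120)&(b<80)&(g<60))
E
python3 - <<'E'
from meas import *
import pickle
W=pickle.load(open('w.pkl','rb'))
K={}
def go(name,col,P,f,z):
    r=[]
    for i,(c,im,_) in enumerate(W):
        uv=proj(c,P,True); m=masks(im)[col]
        k=comp(m,uv)
        if k is None: print(name,i,'none'); continue
        r.append((i,k)); K[name,i]=k
        x=f(c,k,z); print(name,i,x[0].round(4),x[1], np.degrees(x[2]).round(2) if len(x)>2 else '', 'edge' if k.min()<2 else '')
    if len(r)==2: 
        q=[cv2.minEnclosingCircle(k.astype(np.float32))[0] if f is circ else cv2.minAreaRect(k.astype(np.float32))[0] for _,k in r]
        X,e=tri(W[0][0],q[0],W[1][0],q[1]); print('   tri',X.round(4),round(e,4))
go('twin','white',(.427,.15,.005),rect,.005)
go('single','white',(.442,.006,.005),rect,.005)
go('bluepad','blue',(.626,-.128,.008),rect,.008)
go('whitepad','white',(.624,.093,.008),rect,.008)
go('spacer','green',(.421,-.156,.024),circ,.024)
go('adapter','brass',(.469,.338,.026),circ,.026)
go('pin','orange',(.460,-.345,.06),circ,.06)
go('line','white',(.645,-.02,.006),rect,.006)
E
```

```text
twin 0 [0.4278 0.1529] (70.4, 50.6) 24.33 
twin 1 [0.428  0.1523] (70.5, 50.4) 24.52 
   tri [0.428  0.1531 0.0019] 0.0006
single 0 [0.4389 0.0047] (70.4, 50.4) 37.79 
single 1 [0.4392 0.004 ] (70.4, 50.5) 37.86 
   tri [0.4392 0.0045 0.0019] 0.0003
bluepad 0 [ 0.6242 -0.1267] (90.0, 66.4) 0.26 edge
bluepad 1 [ 0.6243 -0.1277] (89.9, 65.3) 0.09 
   tri [ 0.6233 -0.1277  0.0043] 0.0009
whitepad 0 none
whitepad 1 none
spacer 0 [ 0.4243 -0.1505] (50.5, 63.2)  
spacer 1 [ 0.4239 -0.1536] (52.3, 56.2)  
   tri [ 0.4214 -0.1554  0.009 ] 0.0
adapter 0 [0.4695 0.3385] (34.7, 35.3)  
adapter 1 [0.4694 0.3399] (33.7, 39.0)  
   tri [0.4696 0.3368 0.0276] 0.0007
pin 0 none
pin 1 [ 0.4609 -0.3458] (14.5, 14.6)  
line 0 none
line 1 [ 0.6388 -0.0175] (328.5, 149.0) 89.96 edge
```

```bash
cat > act.py <<'E'
from meas import *
def pick(xy,h,z,open_=0.07,effort=50,zs=0.16):
    robot.gripper_to(open_,effort)
    robot.goto((*xy,zs),down(h))
    hit=robot.move_straight((*xy,z),rate=0.12,max_force=15)
    ze=robot.current_ee_pos()[2]
    robot.gripper_to(0.0,effort)
    print('hit',hit,'z',round(ze,4),'gap',robot.current_finger_gap(),'F',robot.current_gripper_force(),'t',robot.current_time_s())
    p=np.array(robot.current_ee_pos())
    robot.move_straight((p[0],p[1],zs),rate=0.15)
    print('lifted gap',robot.current_finger_gap(),'wrench',np.round(robot.current_wrist_force(),2))
def place(xy,h,z,open_,zs=0.16,dz=0.004):
    robot.goto((*xy,zs),down(h)); robot.move_straight((*xy,z+0.015),rate=0.15)
    hit=robot.move_straight((*xy,z-dz),rate=0.03,max_force=6)
    p=np.array(robot.current_ee_pos()); print('hit',hit,'tcp',p.round(4),'want z',z)
    robot.gripper_to(open_); robot.sleep(0.1)
    robot.move_straight((p[0],p[1],zs),rate=0.15); print('t',robot.current_time_s())
E
python3 - <<'E'
from act import *
import pickle
W=pickle.load(open('w.pkl','rb'))
c,im,_=W[1]
hi=(im.min(2)>200)
k=comp(hi,proj(c,(.624,.093,.008),True)); w=rect(c,k,.008); print('white',w)
k=comp(masks(im)['blue'],proj(c,(.626,-.128,.008),True)); b=rect(c,k,.008); print('blue',b)
for t in (150,170,190):
    k=comp(im.min(2)>t,proj(c,(.650,-.018,.006),True)); 
    if k is not None: print('line',t,rect(c,k,.006))
cp=(w[0]+b[0])/2; v=w[0]-b[0]; print('origin',cp,'dist',np.hypot(*v),'yaw',np.degrees(np.arctan2(-v[0],v[1])))
pick((.4279,.1526),np.radians(24.4),0.011,0.06)
c=robot.camera_params('wrist'); save(robot.grab_frame('wrist'),'w2')
E
```

```text
white (array([0.62426416, 0.09234418]), (89.5, 66.1), np.float64(0.00433125856643154))
blue (array([ 0.62434991, -0.12770552]), (89.9, 65.3), np.float64(0.001631495005934712))
line 170 (array([ 0.63134656, -0.01729139]), (124.6, 4.2), np.float64(5.9989885740169745e-05))
line 190 (array([ 0.63137378, -0.01731587]), (124.6, 3.8), np.float64(0.0036477993644060853))
origin [ 0.62430704 -0.01768067] dist 0.22004972221481378 yaw 0.022328430848512593
hit False z 0.0115 gap 0.03313504390823725 F 50.24562120437622 t 9.2917
lifted gap 0.03318022911547017 wrench [-0.56 -0.75 -1.53]
```

View pics/w2.png

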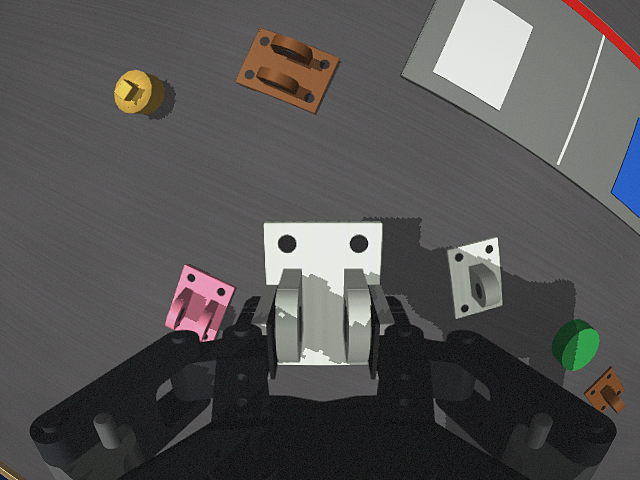

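w2 shows the twin bracket held squarely and level between the pads, at (322,300). Board origin is (0.6243, -0.0177) with yaw about 0.1°. Next I place the twin, then do the single.

```bash
python3 - <<'E'
from act import *
place((.6243,-.1277),0.002,0.0195,0.06)
pick((.4391,.0043),np.radians(37.8),0.011,0.05)
place((.6243,.0923),0.002,0.0193,0.05)
robot.goto((.45,-.06,.25),down(0)); robot.sleep(.2)
import pickle
c=robot.camera_params('wrist'); im=robot.grab_frame('wrist'); save(im,'w3')
pickle.dump((c,im),open('w3.pkl','wb'))
for n,P in(('twin',(.6243,-.1277,.013)),('single',(.6243,.0923,.013))): 
    for d in robot.pinpoint('wrist',n+'_bracket')[:3]: print(n,round(d['conf'],2),world(c,d['at']).round(4))
k=comp(masks(im)['green'],proj(c,(.422,-.154,.024),True)); print('spacer',circ(c,k,.024))
E
```

```text
hit True tcp [ 0.6243 -0.1277  0.0196] want z 0.0195
t 14.8417
hit False z 0.0115 gap 0.013287822063742584 F 49.11478266119957 t 17.825
lifted gap 0.013234404732386096 wrench [-0.29 -0.81 -2.32]
hit True tcp [0.6243 0.0923 0.0194] want z 0.0193
t 22.9417
twin 0.97 [0.3034 0.2276 0.0022]
twin 0.74 [ 0.6235 -0.1335  0.0029]
twin 0.67 [5.294e-01 2.294e-01 5.000e-04]
single 0.82 [ 3.780e-01 -2.785e-01 -1.000e-04]
single 0.63 [0.6246 0.0949 0.005 ]
spacer (array([ 0.4244213 , -0.15260716]), (52.3, 58.5))
```

View pics/w3.png

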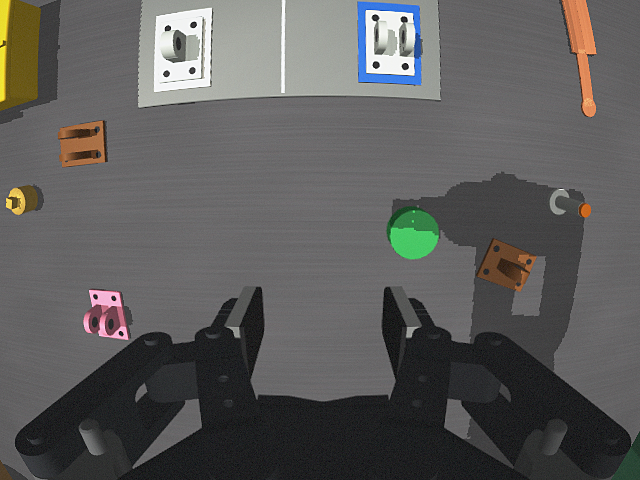

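w3 shows both brackets lying flat inside their pads: single at (183,48), twin at (390,43). Next I take overhead close-ups of the spacer, adapter and pin for exact centres.

```bash
python3 - <<'E'
from act import *
tiles=[]
for n,col,P,zz in(('spacer','green',(.424,-.153),.024),('pin','orange',(.461,-.346),.06),('adapter','brass',(.4695,.339),.026)):
    robot.goto((P[0]-.07,P[1],.18),down(0)); robot.sleep(.2)
    c=robot.camera_params('wrist'); im=robot.grab_frame('wrist')
    uv=np.array(proj(c,(*P,zz),True)); k=comp(masks(im)[col],uv,60)
    if n=='spacer':
        print(n,'ell',circ(c,k,zz)); P2=toplane(c,k,zz).astype(np.float32); print(cv2.minEnclosingCircle(P2))
    else: print(n,'ell',circ(c,k,zz),cv2.minEnclosingCircle(toplane(c,k,zz).astype(np.float32)))
    d=robot.pinpoint('wrist',n); print([ (round(x['conf'],2),world(c,x['at']).round(4)) for x in d[:2]])
    if n=='pin':
        g=(im.min(2)>85)&(im.max(2).astype(int)-im.min(2)<25)
        k=comp(g|masks(im)[col],np.array(proj(c,(*P,.006),True)),40); print('flange',circ(c,k,.006),len(k))
    u,v=uv.astype(int); u=np.clip(u,75,565);v=np.clip(v,75,405)
    tiles.append(cv2.resize(im[v-75:v+75,u-75:u+75],(260,260)))
print(robot.current_time_s())
save(np.hstack(tiles),'close')
E
```

```text
spacer ell (array([ 0.42249777, -0.15471657]), (52.7, 52.8))
((0.422517329454422, -0.15468786656856537), 0.02695673145353794)
[(0.55, array([ 0.4237, -0.1562, -0.0007]))]
pin ell (array([ 0.46054059, -0.34722574]), (13.8, 14.1)) ((0.4606932997703552, -0.34674566984176636), 0.007783392444252968)
[(0.91, array([ 0.4603, -0.346 ,  0.0017]))]Traceback (most recent call last):
  File "<stdin>", line 13, in <module>
  File "meas.py", line 19, in circ
    P=(toplane(c,k,z,fish)*1000).astype(np.float32)
       ~~~~~~~^^^^^^^^^^^^
  File "meas.py", line 11, in toplane
    def toplane(c,k,z,fish=True): return np.array([atz(c,u,v,z,fish)[:2] for u,v in k])
                                                                                    ^
TypeError: 'NoneType' object is not iterable
```

```bash
python3 - <<'E'
from act import *
pick((.4225,-.1547),0.0,0.002,0.075,effort=40)
c=robot.camera_params('wrist'); im=robot.grab_frame('wrist'); a=im[200:400,220:420]
z=0.0085
place((.6243,-.0177),0.0,z,0.075,dz=0.006)
n,col,P,zz='adapter','brass',(.4695,.339),.026
robot.goto((P[0]-.07,P[1],.18),down(0)); robot.sleep(.2)
c=robot.camera_params('wrist'); im=robot.grab_frame('wrist')
uv=np.array(proj(c,(*P,zz),True)); k=comp(masks(im)[col],uv,60)
print(circ(c,k,zz),cv2.minEnclosingCircle(toplane(c,k,zz).astype(np.float32)))
u,v=uv.astype(int); b=im[v-75:v+75,u-75:u+75]
save(np.hstack([cv2.resize(a,(400,400)),cv2.resize(b,(400,400))]),'close')
E
```

```text
hit False z 0.0025 gap 0.05273318356502576 F 40.14218509197235 t 29.3
lifted gap 0.052849578769321434 wrench [ 0.12  0.56 -0.87]
hit True tcp [ 0.6244 -0.0179  0.0088] want z 0.0085
t 34.7
(array([0.46951108, 0.33892517]), (35.1, 35.2)) ((0.46946120262145996, 0.3388749659061432), 0.01820855215191841)
```

View pics/close.png

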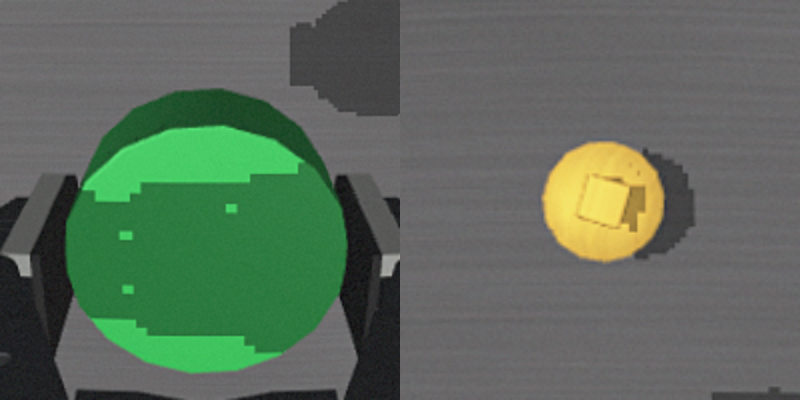

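Left crop: the spacer was held level. Right crop: the adapter stands upright with its square drive up. Next I pick the adapter, check the spacer from overhead, and place.

```bash
python3 - <<'E'
from act import *
pick((.4695,.3389),0.0,0.004,0.06,effort=50)
S=np.array((.6243,-.0177))
robot.goto((S[0]-.07,S[1],.18),down(0)); robot.sleep(.2)
c=robot.camera_params('wrist'); im=robot.grab_frame('wrist'); save(im,'w5')
k=comp(masks(im)['green'],np.array(proj(c,(*S,.03),True)),60)
x,d=circ(c,k,.03); print('spacer',x,d)
if np.hypot(*(x-S))<.004 and abs(robot.current_finger_gap()-.035)<.004:
    place(x,0.0,0.0345,0.06,dz=0.005)
    P=(.4605,-.3470)
    pick(P,0.0,0.016,0.05,effort=40)
    c=robot.camera_params('wrist'); save(robot.grab_frame('wrist')[150:450,120:520],'w6')
E
```

```text
hit False z 0.0047 gap 0.03469035146480675 F 49.46655048726825 t 39.0
lifted gap 0.03439469107936971 wrench [-0.58 -0.32 -1.67]
spacer [ 0.62388269 -0.01699759] (52.3, 52.7)
hit True tcp [ 0.624  -0.017   0.0349] want z 0.0345
t 45.0583
hit False z 0.0167 gap 0.015341603561026386 F 38.887158036231995 t 48.45
lifted gap 0.014915374216985884 wrench [-0.25  0.39 -1.58]
```

View pics/w6.png

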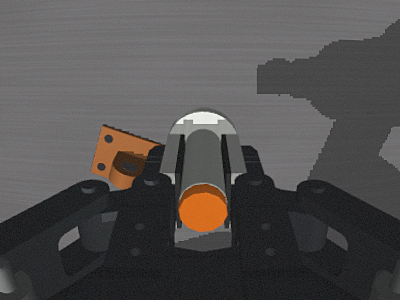

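w6 shows the pin gripped by its shaft, upright. I place it and then check.

```bash
python3 - <<'E'
from act import *
place((.6889,-.0172),0.0,0.0227,0.05,dz=0.005)
robot.goto((.55,-.017,.25),down(0)); robot.sleep(.3)
c=robot.camera_params('wrist'); im=robot.grab_frame('wrist'); save(im,'w7')
for n in 'adapter pin twin_bracket single_bracket'.split():
    print(n,[(round(x['conf'],2),world(c,x['at']).round(4)) for x in robot.pinpoint('wrist',n)[:3]])
M=masks(im)
for n,col,P in(('adapter','brass',(.624,-.017,.056)),('pin','orange',(.689,-.0173,.066))):
    k=comp(M[col],np.array(proj(c,P,True)),25); print(n,circ(c,k,P[2]))
k=comp(M['green'],np.array(proj(c,(.624,-.017,.03),True)),25); print('spacer',cv2.minEnclosingCircle(toplane(c,k,.03).astype(np.float32)))
hi=im.min(2)>190
for n,P in(('twin',(.6243,-.1277,.013)),('line',(.66,-.0173,.006))):
    k=comp(hi,np.array(proj(c,P,True)),40)
    if k is not None: print(n,rect(c,k,P[2]))
print(robot.current_time_s())
E
```

```text
hit True tcp [ 0.6889 -0.0172  0.0221] want z 0.0227
t 54.1833
adapter [(0.55, array([ 0.6267, -0.0141,  0.0271]))]
pin [(0.78, array([ 0.6855, -0.0176,  0.0122]))]
twin_bracket [(0.94, array([0.5293, 0.2293, 0.0009])), (0.55, array([ 0.624 , -0.1292,  0.0054])), (0.5, array([ 0.3061,  0.2266, -0.0004]))]
single_bracket [(0.91, array([0.6288, 0.0952, 0.0072])), (0.75, array([ 0.3801, -0.2823,  0.0014]))]
adapter (array([ 0.62353314, -0.01626373]), (34.5, 34.6))
pin (array([ 0.68830206, -0.01646951]), (14.4, 14.8))
spacer ((0.6238377690315247, -0.016902552917599678), 0.02693195641040802)
twin (array([ 0.62460376, -0.12372385]), (22.8, 8.7), np.float64(0.022527196963032698))
line (array([ 0.66253839, -0.01712756]), (18.9, 3.1), np.float64(-0.00025912557406470985))
55.4333
```

View pics/w7.png

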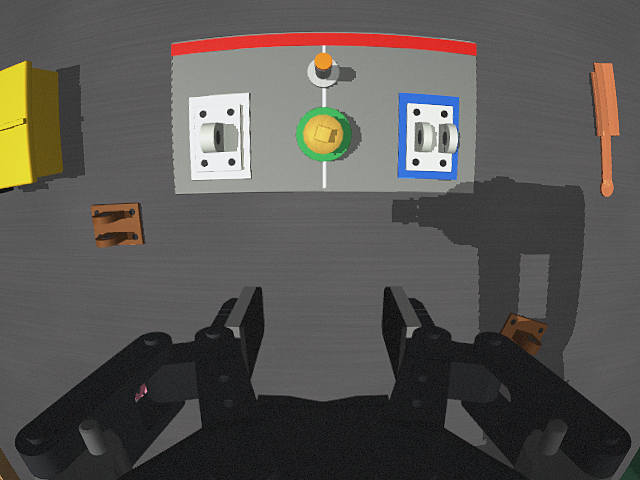

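w7 shows everything in place: single bracket (218,136), twin bracket (430,136), adapter centred on the spacer (324,134), and pin upright on the line (323,68), measured 64–65 mm behind the spacer.

```bash
python3 -c "
from workcell import robot
print(robot.job_done())"
```

```text
the job is handed in; nothing more can be done
None
```

The hinge kit is laid out as asked and handed in at about 55 s of the 128 s allowed. The pin measured 64–65 mm behind the spacer, and the bin, shoe horn and look-alikes were left alone.

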